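# Load a glass blank and hang the splash guard

### The job

Make the polishing station ready: first set the round glass blank down gently, flat side down, on the three ball pads of the three-point mount, inside its three tapered posts, so that it bears on all three pads and cannot rock, and let go of it. Then hang the folded sheet-metal splash guard astride the bar of the guard rail, one leg on each side, about the middle of the bar, and let go. Do not disturb the bottle, the tin or the lathe chuck.

Things in the scene. Friction and masses are not known exactly. Their poses are not given: they have to be found in the camera images.
- mount: three-point mount fixed to the bench: dark steel base disc, 116 mm across, 12 mm thick, with three brass ball pads that bear 40 mm above the bench and, outside them, three upright steel posts at 0, 120 and 240 degrees from its x axis. Origin: centre of the base's underside, z up. Fingers holding the blank across a diameter fit between the posts along its y axis, or that turned by 60 or 120 degrees
- post1 (a point): tip of the first of the mount's three posts, on its x axis, 40 mm from the mount's axis, 54 mm above the bench (the others stand at 120 and 240 degrees). Posts are 10 mm thick up to 46 mm above the bench and taper to 3 mm at the tip; they leave 2 mm all round beside the seated blank
- pad1: first ball pad of the mount (at 60 degrees from its x axis, 23 mm from its centre), brass, 12 mm across; origin at the top of the ball, 40 mm above the bench
- pad2: second ball pad (at 180 degrees), the same
- pad3: third ball pad (at 300 degrees), the same
- blank: round flat blank of frosted white glass, 66 mm in diameter, 22 mm thick, about 0.18 kg, lying flat on the bench at the start; origin at the centre of its underside, z up along its axis
- rail: guard rail fixed to the bench: a level steel bar 16 mm thick, about 235 mm long, on two posts 204 mm apart, each 14 mm thick on a foot plate 40 x 70 x 8 mm. Origin on the bench below the middle of the bar; the bar runs along its x axis; the bar's axis is 135 mm and its top 143 mm above the bench
- rail_mid (a point): the middle of the bar, on its axis, 135 mm above the bench
- guard: splash guard: aluminium sheet folded to an upside-down U, 130 mm long (x), 54 mm wide (y), open at ends and below, about 0.28 kg. Legs 4 mm thick, 46 mm apart inside, reaching 105 mm below the underside of the 4 mm top sheet. Starts standing on its legs. Origin at its centre, level with the leg ends, z up. Hung on the bar, its leg ends are 38 mm above the bench
- guard_grip (a point): centre of the top of the guard's black grip bar, 135 mm above the guard's origin; the bar is 70 mm long (guard's x), 14 mm thick (y) and rises 26 mm above the top sheet
- bottle: bystander, blue plastic drinking bottle, 68 mm across, 190 mm tall; stands on the bench; origin at the centre of its underside
- tin: bystander, steel tin with a paper band, 76 mm across, 100 mm tall; stands on the bench; origin at the centre of its underside
- chuck: bystander, three-jaw lathe chuck lying jaws up, 110 mm across, 72 mm tall, 2.5 kg; stands on the bench; origin at the centre of its underside
Things that resemble listed ones, but are neither listed nor needed, are in the scene too. Leave any orange or pink look-alike of the mount alone.

How it is judged (in metres and radians):
On the way, in this order (a step that is already met when the one before it is completed fails the run):
1. the blank is seated on all three pads and released (horizontal distance between blank and mount below 0.006 m and z of blank in the frame of mount between 0.037 and 0.0425 m and angle between blank's own z axis and vertical below 0.04 rad and contact force between blank and pad1 above 0.08 N and contact force between blank and pad2 above 0.08 N and contact force between blank and pad3 above 0.08 N and contact force between the fingers and blank below 0.05 N and linear speed of blank below 0.02 m/s), for 0.2 s.
2. the guard hangs astride the bar, released (contact force between guard and rail above 1 N and horizontal distance between guard_grip and rail_mid below 0.045 m and z of guard in the frame of rail between 0.03 and 0.046 m and angle between the x axis of guard and the x axis of rail, either way round below 0.2 rad and angle between guard's own z axis and vertical below 0.28 rad and contact force between the fingers and guard below 0.05 N and linear speed of guard below 0.03 m/s and angular speed of guard below 0.3 rad/s), for 0.2 s.
At the end, for the whole second after the job is handed in: Blank at rest on all three pads, within 6 mm of the mount's axis, tilt under 0.04 rad, underside 37 to 42.5 mm up; guard at rest on the bar, leg ends 30 to 46 mm up, within 45 mm of the bar's middle, within 0.2 rad of its direction, leaning under 0.28 rad; both released (all of step 1 and all of step 2); the robot touches nothing.
It fails at once if the bottle, tin or chuck is disturbed (moved more than 20 mm) (distance of any of bottle, tin, chuck from where it was at the start of the episode above 0.02 m).
It fails at once if the glass blank is slammed against the mount (more than 60 N) (contact force between blank and mount above 60 N).
It fails at once if the glass blank is dropped or thrown onto the mount (faster than 0.35 m/s within 15 mm above its seat) (horizontal distance between blank and mount below 0.03 m and z of blank in the frame of mount below 0.055 m and linear speed of blank above 0.35 m/s).
It also fails if it takes over 61 s, if anything falls off the work surface, if the arm or the gripper's body presses on something with over 40 N, if the wrist force passes 120 N, or if a joint passes its speed limit or range.

### The arm

A 7-joint arm with a two-finger parallel gripper is mounted at the origin on the work surface. World frame = base frame: x ahead of the robot, y to its left, z up, the work surface at z = 0. Lengths are in mm, angles in rad, forces in N, time in s.
With the tool pointing down it reaches from about 400 to 875 mm from the base axis. Payload 4.4 kg.
Tool frame: the origin (TCP) lies midway between the tips of the shut fingers; the grasp point (between the pads) lies 19 mm behind it (manip.tcp_to_grasp is the distance from the TCP to the grasp point, in mm); z points along the fingers, y is the line along which they close (so a half turn about z gives the same grasp; the last joint's range is limited). The gripper opens to 85 mm and grips with 20 to 120 N. Pads are 22 mm wide; open, the fingers measure 114 mm over their backs; the gripper's body (76 mm by 85 mm) begins 54 mm behind the grasp point. The pads swing forward as they close: fully open they stand 13 mm farther back than shut.
Start: joints at [-1.2, 0.628, 0.038, 1.517, -0.027, 0.996, -0.02], TCP at [274.956, 588.996, 231.313] pointing down, gripper open.
Joint ranges: [-3.06, 3.06], [-0.37, 2.12], [-1.25, 1.32], [0.18, 2.47], [-1.1, 4.24], [0.23, 1.98], [-2.94, 2.94]. Speed limits (rad/s): [2.57, 2.57, 3.14, 3.14, 3.14, 3.14, 3.14].

### API

Orientations are given as a unit quaternion [x, y, z, w].
In Python, from cell import manip gives the robot as it stands. Calls block until the motion is done:
- manip.reach(position, orientation): joint-space move of the TCP to a pose.
- manip.servo_line(position, ori=None, speed=150): straight line of the TCP; ori=None keeps the orientation; speed is the mean speed in mm/s.
- manip.move_joints(angles): joint-space move.
- manip.move_gripper(opening, grasp_force=None): opening from 0.0 (shut) to 1.0 (fully open); grasp_force is the grip in N (None keeps the last); returns when the fingers have stopped.
- manip.pause(seconds).
- manip.ik(position, orientation): joint angles nearest the present ones, or None.
- manip.state(): the state.
- manip.grab_frame(name): name is "scene" or "top"; returns the picture (420x560x3 uint8, red, green, blue); there is no depth.
- manip.calibration(name): a dict with "fx", "fy", "cx", "cy" (pixels), "distortion" ([k1, k2, p1, p2, k3] as OpenCV has them; the pictures are not rectified), "rvec" (rotation vector, rad) and "tvec" (3), from world to camera coordinates, as OpenCV has them. Camera axes: x right, y down, z forward; pixel columns grow to the right and rows downward; lengths in mm; the calibration is good to about 2 mm. A picture is of the moment at which its call begins. calibration takes no time and is no camera call.
A pose or a line that the arm cannot do raises manip.Unreachable and nothing moves.
- manip.hand_in(): hands the job in; it is judged then, once.
Trained networks look in the newest picture that a camera, given by its name, has taken for a name from the list of things; names that differ only in an ending like _2 or _b are one class to them, and where a whole thing is asked for, a point or a joint stands for the part that bears it (a point fixed in the world has none). Each returns a list of dicts, best first, with "p" (0 to 1); they miss things now and then, are a little off and sometimes report something else, mostly with a low value. They report only what shows in the picture. A call takes as long as a camera call. They do not tell look-alikes from the thing itself.
- manip.boxes_of(camera, query): "box" ([centre column, centre row, width, height] in pixels, round what is visible of it).
- manip.cut_out(camera, query): "mask" (420x560 bool, what is visible of it) and "box" ([centre column, centre row, width, height] in pixels, round what is visible of it).
The state is a dict: "time": time; "joint_positions": joint angles; "dq": joint speeds; "tau": joint torques, N m; "position": TCP position; "orientation": TCP orientation; "contact_force": force on the tool from outside, world axes, zero at the start; "wrist_torque": the same for the moment, N m; "finger_gap": opening from 0.0 (shut) to 1.0 (fully open); "grasp_force": force on a finger pad.
Only numpy, scipy, OpenCV 4.12 (cv2) and the standard library are available. Lean on these libraries where they do the work, as an engineer would, in place of code of your own. Each camera call takes 0.05 s, during which the arm holds its last target. There are 200 camera calls.

## Working session

There is one attempt and no reset: what is moved stays moved. The work goes in short steps, each a Python script; the robot and the scene stay as the last script left them, time stands still between calls to the robot, and variables do not carry over. Pictures are saved under pics/ and viewed, at most 10 in all, crops included, and the job is handed in when it is done.

```bash
mkdir -p pics; python3 - <<'E'
from cell import manip
import cv2, numpy as np
for c in ("scene","top"):
    im=manip.grab_frame(c); cv2.imwrite(f"pics/{c}0.png",im[:,:,::-1])
    k=manip.calibration(c); R=cv2.Rodrigues(np.array(k["rvec"],float))[0]
    print(c,{a:np.round(v,3) for a,v in k.items()},"campos",-R.T@np.array(k["tvec"]))
    for q in ("mount","post1","pad1","blank","rail","guard","guard_grip","bottle","tin","chuck"):
        print(q,[(round(d["p"],2),np.round(d["box"],1).tolist()) for d in manip.boxes_of(c,q)[:5]])
print(manip.state())
E
```

```text
scene {'fx': np.float64(381.367), 'fy': np.float64(381.367), 'cx': np.float64(274.166), 'cy': np.float64(212.058), 'distortion': array([0.035, 0.   , 0.   , 0.   , 0.   ]), 'rvec': array([ 0.676,  2.761, -0.915]), 'tvec': array([ 500.158, -164.935, 1323.346])} campos [875.90080151 584.20029103 959.22655824]
mount [(0.84, [204.5, 198.7, 43.8, 28.6]), (0.73, [244.8, 170.7, 38.3, 30.7]), (0.61, [286.1, 135.1, 31.0, 26.5])]
post1 [(0.74, [283.2, 135.1, 29.5, 21.1]), (0.7, [248.2, 167.4, 34.3, 30.2]), (0.63, [201.7, 199.2, 36.5, 34.5])]
pad1 []
blank [(0.8, [299.8, 217.2, 23.1, 21.3])]
rail [(0.72, [353.1, 283.8, 97.9, 62.3]), (0.37, [298.3, 217.6, 24.0, 25.6])]
guard [(0.72, [242.2, 217.6, 27.7, 50.6]), (0.7, [249.0, 170.6, 34.4, 28.9])]
guard_grip [(0.88, [242.7, 221.8, 32.6, 61.9])]
bottle [(0.83, [421.4, 353.0, 45.4, 48.6])]
tin [(0.74, [242.1, 298.7, 35.0, 41.0])]
chuck [(0.6, [242.2, 107.5, 30.7, 30.5])]
top {'fx': np.float64(467.353), 'fy': np.float64(467.353), 'cx': np.float64(270.779), 'cy': np.float64(207.19), 'distortion': array([-0.06,  0.  ,  0.  ,  0.  ,  0.  ]), 'rvec': arr
[... 736 characters left out ...]
: array([-1.19983393,  0.62836295,  0.03846849,  1.51742728, -0.02697805,
        0.99628225, -0.02001374]), 'dq': array([ 0.00106435, -0.00139986, -0.00068922,  0.00024438, -0.00017523,
       -0.00023251, -0.00104535]), 'tau': array([-3.36313306e-04, -5.63285279e+01,  1.22573767e+00, -1.93782896e+01,
        1.10286864e-02,  1.76836580e-03, -4.38586937e-06]), 'position': array([274.92352303, 589.00579659, 231.32813065]), 'orientation': array([ 2.16650503e-01,  9.76249230e-01,  2.21275935e-05, -1.47773765e-05]), 'contact_force': array([ 0.33756032,  0.08778959, -0.30396974]), 'wrist_torque': array([-0.02504003, -0.05583488, -0.02397843]), 'grasp_force': 0.0, 'finger_gap': 0.998182154592489}
```

```bash
python3 - <<'E'
import cv2
t=cv2.imread("pics/top0.png"); s=cv2.imread("pics/scene0.png")
cv2.imwrite("pics/topc.png",cv2.resize(t[130:300,250:450],None,fx=3.5,fy=3.5,interpolation=cv2.INTER_CUBIC)) 
cv2.imwrite("pics/scenec.png",cv2.resize(s[90:330,180:420],None,fx=2.5,fy=2.5,interpolation=cv2.INTER_CUBIC))
cv2.imwrite("pics/topf.png",t)
E
```

```text
(no output)
```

View pics/topc.png

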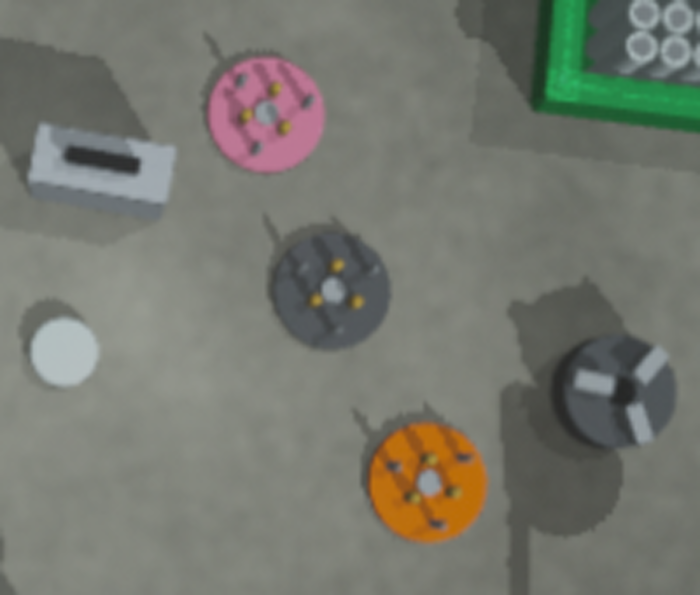

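View pics/scenec.png

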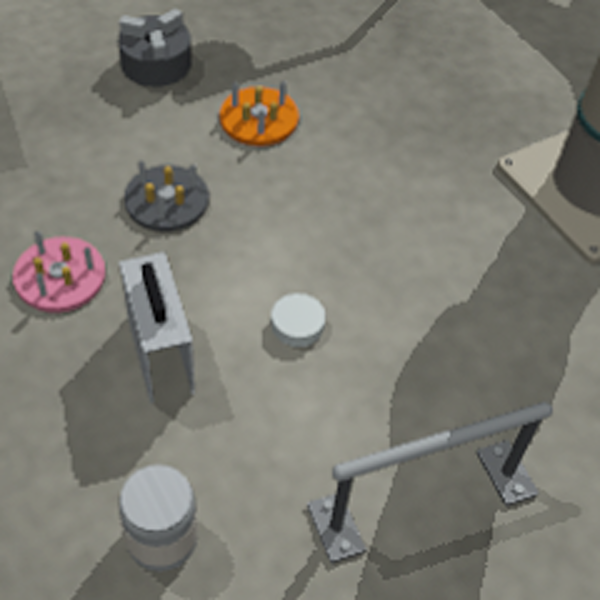

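View pics/topf.png

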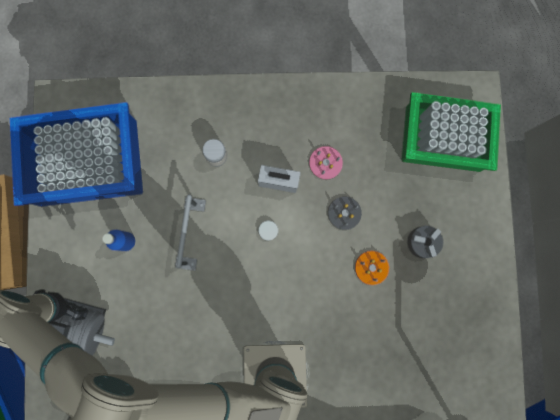

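Scene: the real (dark) mount is the middle disc (top ≈ 343,212; scene ≈ 247,168), with pink and orange decoys either side. The blank is at top (268,231), the guard at top (279,178), and the rail bar runs in top from (189,196) to (180,266). Next I'll measure them with both cameras.

```bash
cat > h.py <<'E'
from cell import manip
import cv2, numpy as np
from scipy.optimize import least_squares
from scipy.spatial.transform import Rotation as Ro
K={}
for c in ("scene","top"):
    k=manip.calibration(c); K[c]=(np.array([[k["fx"],0,k["cx"]],[0,k["fy"],k["cy"]],[0,0,1.]]),np.array(k["distortion"],float),np.array(k["rvec"],float),np.array(k["tvec"],float))
def proj(c,P):
    M,d,r,t=K[c]; return cv2.projectPoints(np.array(P,float).reshape(-1,3),r,t,M,d)[0].reshape(-1,2)
def ray(c,px,z):
    M,d,r,t=K[c]; R=cv2.Rodrigues(r)[0]; u=cv2.undistortPoints(np.array(px,float).reshape(-1,1,2),M,d).reshape(-1,2)
    D=np.c_[u,np.ones(len(u))]@R; o=-R.T@t
    return o+D*((z-o[2])/D[:,2])[:,None]
def ring(x,y,z,r,n=72):
    a=np.arange(n)*2*np.pi/n; return np.c_[x+r*np.cos(a),y+r*np.sin(a),np.full(n,z)]
def hullcen(c,P):
    h=cv2.convexHull(proj(c,P).astype(np.float32)); m=cv2.moments(h); return np.array([m["m10"]/m["m00"],m["m01"]/m["m00"]])
def solve_xy(cen,model,x0):
    # cen: {cam: pixel centroid}; model(x,y)->3D points
    return least_squares(lambda p:np.concatenate([hullcen(c,model(*p))-v for c,v in cen.items()]),x0,diff_step=1e-3).x
def mcen(m):
    M=cv2.moments(m.astype(np.uint8),True); return np.array([M["m10"]/M["m00"],M["m01"]/M["m00"]])
def quat(yaw):  # tool down, tool y axis along world direction yaw
    y=np.array([np.cos(yaw),np.sin(yaw),0]); z=np.array([0,0,-1.]); return Ro.from_matrix(np.c_[np.cross(y,z),y,z]).as_quat()
def disc(z0,h,r): return lambda x,y: np.r_[ring(x,y,z0,r),ring(x,y,z0+h,r)]
E
python3 - <<'E'
from h import *
im={c:cv2.imread(f"pics/{c}0.png") for c in K}
def pick(c,q,at): 
    L=[d for d in manip.cut_out(c,q) if np.hypot(d["box"][0]-at[0],d["box"][1]-at[1])<12]
    return L[0]["mask"] if L else None
at={"blank":{"scene":(299,217),"top":(268,231)},"mount":{"scene":(246,169),"top":(344,212)},"guard":{"scene":(242,217),"top":(279,178)}}
for c in K: manip.grab_frame(c)
ms={}
for q in at:
    for c in K: ms[q,c]=pick(c,q,at[q][c])
np.save("ms.npy",ms,allow_pickle=True)
for q,mod in (("blank",disc(0,22,33)),("mount",disc(0,12,58))):
    for c in K:
        m=ms[q,c]
        if m is None: print(q,c,"none");continue
        x0=ray(c,[at[q][c]],15)[0,:2]
        print(q,c,"net",solve_xy({c:mcen(m)},mod,x0).round(1),m.sum())
# blank by colour
for c in K:
    x,y=at["blank"][c]; w=im[c][y-20:y+21,x-20:x+21].min(2).astype(float)
    hi=np.percentile(w,99);lo=np.median(w); a=np.clip((w-lo-.15*(hi-lo))/(.7*(hi-lo)),0,1)
    g=np.mgrid[y-20:y+21,x-20:x+21]; cen=np.array([(a*g[1]).sum(),(a*g[0]).sum()])/a.sum()
    print("blank colour",c,cen,a.sum(),solve_xy({c:cen},disc(0,22,33),ray(c,[cen],11)[0,:2]).round(1))
# pads by yellow
for c in K:
    x,y=at["mount"][c]; s=im[c][y-20:y+21,x-20:x+21].astype(float); yl=np.clip(s[:,:,2]-s[:,:,0]-35,0,None)
    n,l,st,ce=cv2.connectedComponentsWithStats((yl>12).astype(np.uint8))
    g=np.mgrid[y-20:y+21,x-20:x+21]
    P=[]
    for i in range(1,n):
        if st[i,4]<3: continue
        a=yl*(l==i); P.append([(a*g[1]).sum()/a.sum(),(a*g[0]).sum()/a.sum()]); print(c,"pad",np.round(P[-1],2),st[i,4],a.sum().round())
    if P:
        W=ray(c,P,35)[:,:2]; ce=W.mean(0); d=W-ce; print(c,"pads",W.round(1).tolist(),"mean",ce.round(1),np.hypot(*d.T).round(1),np.degrees(np.arctan2(d[:,1],d[:,0])).round(1))
# rail
print("rail top",ray("top",[(189,196),(179.5,266)],135).round(0).tolist(),"scene",ray("scene",[(315.2,278),(399.2,254)],135).round(0).tolist())
# guard
for c in K:
    m=ms["guard",c]
    if m is not None:
        r=cv2.minAreaRect(cv2.findNonZero(m.astype(np.uint8))); print("guard",c,r,mcen(m))
E
```

```text
blank scene none
blank top net [484.7  12.2] 288
mount scene net [ 541.9 -250.9] 777
mount top net [ 539.4 -252.7] 866
blank colour scene [298.85979625 215.41951451] 290.3159806295399 [481.6   5.6]
blank colour top [268.55143071 230.03935917] 286.2551020408164 [486.3   9.8]
scene pad [246.74 158.99] 18 564.0
scene pad [239.43 165.52] 19 647.0
scene pad [251.31 166.5 ] 16 577.0
scene pads [[530.3, -265.1], [564.7, -249.0], [531.6, -226.8]] mean [ 542.2 -247. ] [21.7 22.6 22.8] [-123.2   -5.   117.8]
top pad [346.07 205.27] 8 299.0
top pad [339.96 215.32] 7 272.0
top pad [351.76 215.85] 8 303.0
top pads [[562.8, -255.0], [529.1, -232.8], [526.4, -272.8]] mean [ 539.4 -253.5] [23.5 23.2 23.3] [  -3.6  116.5 -124.1]
rail top [[592.0, 260.0, 135.0], [372.0, 291.0, 135.0]] scene [[591.0, 260.0, 135.0], [371.0, 300.0, 135.0]]
guard scene ((243.28077697753906, 218.6961669921875), (54.11447525024414, 21.400211334228516), 74.74488067626953) [242.23634204 213.50950119]
guard top ((278.5128479003906, 178.6761474609375), (39.79399108886719, 21.974506378173828), 9.865806579589844) [278.693302   178.71680376]
```

```bash
python3 - <<'E'
from h import *
B=np.array([486,9.]); Mt=np.array([540.5,-251.]); 
for a in (146.2,-33.8,26.2,206.2,86.2,-93.8):
    o=quat(np.radians(a)); print(a,[None if (q:=manip.ik([*p,z],o)) is None else q.round(2).tolist() for p,z in ((B,-4),(Mt,36))])
E
```

```text
146.2 [[0.06, 0.82, -0.2, 2.12, 0.61, 0.26, 1.88], [0.66, 0.86, -0.45, 1.8, 0.6, 0.62, 2.4]]
-33.8 [[-0.2, 0.83, 0.18, 2.12, -0.58, 0.24, -0.09], [0.23, 0.84, 0.26, 1.82, -0.38, 0.54, 0.15]]
26.2 [[-0.22, 0.83, 0.22, 2.12, -0.69, 0.25, 1.06], [0.36, 0.82, 0.05, 1.81, -0.07, 0.51, 0.91]]
206.2 [[0.2, 0.85, -0.41, 2.11, 0.96, 0.38, 2.59], [-0.06, 0.97, 0.77, 1.82, -0.97, 0.77, -1.43]]
86.2 [[0.02, 0.82, -0.15, 2.12, 0.47, 0.24, 0.97], [0.5, 0.82, -0.18, 1.81, 0.26, 0.53, 1.66]]
-93.8 [[-0.3, 0.85, 0.34, 2.13, -0.92, 0.32, -0.81], [0.11, 0.87, 0.46, 1.82, -0.64, 0.6, -0.67]]
```

```bash
python3 - <<'E'
from h import *
B=[486,9.]; o=quat(np.radians(-33.8))
manip.reach([*B,120],o)
manip.servo_line([*B,20],speed=150)
manip.servo_line([*B,-4],speed=60)
s=manip.state(); print(s["position"],s["contact_force"])
manip.move_gripper(0.6,35)
s=manip.state(); print(s["finger_gap"],s["grasp_force"],s["contact_force"],s["time"])
manip.servo_line([*B,150],speed=200)
manip.reach([540.5,-251,150],o); manip.servo_line([540.5,-251,110])
s=manip.state(); print(s["position"],s["finger_gap"],s["grasp_force"],s["contact_force"],s["time"])
for c in K:
    im=manip.grab_frame(c); cv2.imwrite(f"pics/{c}1.png",im[:,:,::-1])
    for d in manip.cut_out(c,"blank")[:2]: print(c,d["p"],d["box"],d["mask"].sum(),mcen(d["mask"]))
    print(c,"pred",hullcen(c,disc(114-3.5,22,33)(*s["position"][:2])))
a=cv2.imread("pics/scene1.png")[110:230,190:310]; b=cv2.imread("pics/top1.png")[150:270,280:400]
cv2.imwrite("pics/held.png",cv2.resize(np.hstack([a,b]),None,fx=3.3,fy=3.3,interpolation=cv2.INTER_CUBIC))
E
```

```text
[485.86321367   8.92957352  -4.14873725] [-0.02155403 -0.83132143 -0.76481659]
0.761458803299921 38.36688280105591 [-2.00117374 -0.2291021   5.76351104] 5.4333
[ 540.62487831 -249.38689528  109.76510067] 0.7600411307919461 39.40091013908386 [-0.79619771 -0.16056444 -1.3793936 ] 7.8
scene 0.58 [246.6, 144.1, 23.0, 22.9] 364 [244.97802198 142.90934066]
scene pred [244.42681696 143.84530066]
top pred [349.19542521 208.91623923]
```

View pics/held.png

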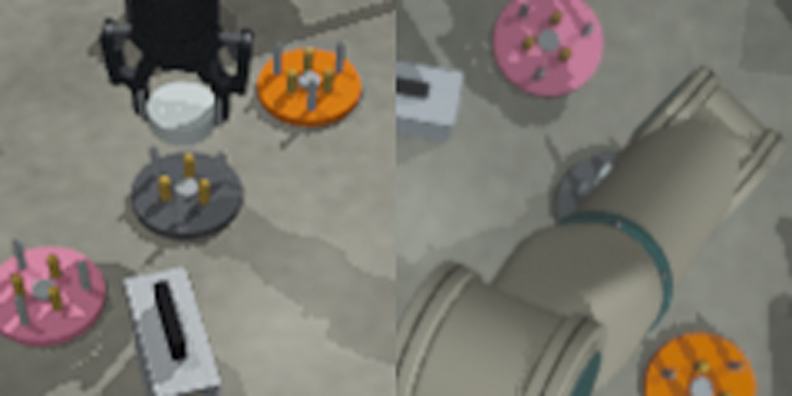

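The scene picture shows the blank held level above the dark mount, at about scene (245,143). In the top view the arm hides it. I'll lower it to just above the post tips and fit the outlines in the scene camera.

```bash
cat >> h.py <<'E'
from scipy.ndimage import map_coordinates, gaussian_filter
from scipy.optimize import minimize
def edge_fit(img,c,model,x0,sign,keep=None,w=1.0):
    g=gaussian_filter(img.astype(float),.5)
    def f(p):
        h=cv2.convexHull(proj(c,model(*p)).astype(np.float32)).reshape(-1,2); 
        q=np.r_[h,h[:1]]; L=np.r_[0,np.cumsum(np.hypot(*np.diff(q,axis=0).T))]; s=np.linspace(0,L[-1],200,endpoint=False)
        P=np.c_[np.interp(s,L,q[:,0]),np.interp(s,L,q[:,1])]; ce=P.mean(0)
        T=np.roll(P,-3,0)-np.roll(P,3,0); N=np.c_[T[:,1],-T[:,0]]; N/=np.linalg.norm(N,axis=1)[:,None]; N*=np.sign(((P-ce)*N).sum(1))[:,None]
        if keep is not None: k=keep(P-ce); P,N=P[k],N[k]
        S=lambda Q: map_coordinates(g,[Q[:,1],Q[:,0]],order=1)
        return -np.clip(sign*(S(P+w*N)-S(P-w*N)),-5,40).mean()
    best=None
    for d in [(a,b) for a in (-4,0,4) for b in (-4,0,4)]:
        r=minimize(f,np.array(x0)+d,method="Nelder-Mead",options=dict(initial_simplex=np.array(x0)+d+np.array([[0,0],[2,0],[0,2]])))
        if best is None or r.fun<best.fun: best=r
    return best.x.round(2),round(best.fun,2)
E
python3 - <<'E'
from h import *
manip.servo_line([540.5,-251,60],speed=100); manip.pause(.3)
im=manip.grab_frame("scene"); cv2.imwrite("pics/scene2.png",im[:,:,::-1]); s=manip.state(); p=s["position"]; print(p,s["contact_force"],s["time"])
g=im.mean(2); g0={c:cv2.imread(f"pics/{c}0.png").mean(2) for c in K}
m={}
for c in K:
    for w in (1,1.5): print("mount",c,edge_fit(g0[c],c,disc(0,12,58),[540.5,-251],1,w=w))
    print("mount lower",c,edge_fit(g0[c],c,disc(0,12,58),[540.5,-251],1,keep=lambda d:d[:,1]>-6 if c=="scene" else d[:,0]<99))
    print("blank0",c,edge_fit(g0[c],c,disc(0,22,33),[485,8],-1))
for z in (63,64,65):
    for w in (1,1.5): print("held",z,edge_fit(g,"scene",disc(z,22,33),p[:2],-1,w=w),edge_fit(g,"scene",disc(z,22,33),p[:2],-1,keep=lambda d:abs(d[:,0])<9,w=w))
# overlay
b=p[2]+4.15; S=6; x0,y0=200,115
v=cv2.resize(im[y0:y0+85,x0:x0+95,::-1],None,fx=S,fy=S,interpolation=cv2.INTER_CUBIC)
def dr(P,col): cv2.polylines(v,[((proj("scene",P)-[x0,y0]+.5)*S).astype(np.int32)],True,col,1)
dr(ring(*p[:2],b,33),(0,0,255)); dr(ring(*p[:2],b+22,33),(0,0,255))
for z in(0,12): dr(ring(542,-249,z,58),(0,255,0))
for i in range(3):
    a=np.radians(56.2+120*i); dr(ring(542+40*np.cos(a),-249+40*np.sin(a),54,1.5),(255,0,255)); dr(ring(542+40*np.cos(a),-249+40*np.sin(a),12,5),(255,0,255))
cv2.imwrite("pics/ov.png",v)
E
```

```text
[ 540.7547417  -251.00350971   60.43271176] [-0.51360544  0.58331968 -2.60387264] 9.0
mount scene (array([ 540.95, -250.88]), np.float64(-34.73))
mount scene (array([ 542.28, -252.11]), np.float64(-37.33))
mount lower scene (array([ 540.9 , -251.63]), np.float64(-36.96))
blank0 scene (array([484.6 ,  12.22]), np.float64(-25.02))
mount top (array([ 541.07, -250.7 ]), np.float64(-23.63))
mount top (array([ 541.01, -250.04]), np.float64(-30.06))
mount lower top (array([ 541.07, -250.7 ]), np.float64(-23.63))
blank0 top (array([485.95,  12.86]), np.float64(-38.33))
held 63 (array([ 535.36, -251.51]), np.float64(-27.24)) (array([ 541.51, -250.36]), np.float64(-25.76))
held 63 (array([ 537.18, -269.7 ]), np.float64(-36.84)) (array([ 542.73, -252.06]), np.float64(-27.0))
held 64 (array([ 535.79, -250.46]), np.float64(-27.22)) (array([ 541.83, -249.38]), np.float64(-25.74))
held 64 (array([ 537.55, -268.7 ]), np.float64(-36.71)) (array([ 537.96, -269.14]), np.float64(-37.96))
held 65 (array([ 536.29, -262.15]), np.float64(-31.65)) (array([ 542.2 , -248.39]), np.float64(-25.71))
held 65 (array([ 538.01, -267.74]), np.float64(-36.57)) (array([ 538.35, -268.13]), np.float64(-37.77))
```

View pics/ov.png

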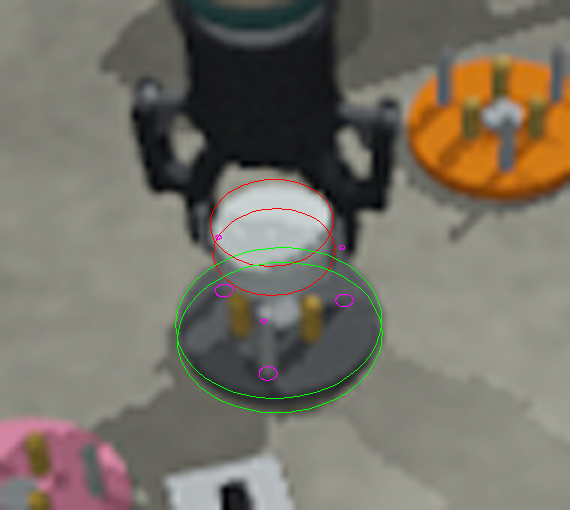

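The outline fits agree: the mount centre is about (541.1, -250.8), and the held blank sits where the TCP predicts it, within 1–2 mm. In the overlay its bright face is at (272,225) against the red ring. I'll descend in small steps and watch the force.

```bash
python3 - <<'E'
from h import *
x,y=540.3,-252.0
manip.servo_line([x,y,58],speed=60); manip.pause(.2)
f0=manip.state()["contact_force"]
z=52
manip.servo_line([x,y,z],speed=40)
while z>33:
    z-=1; manip.servo_line([x,y,z],speed=25)
    s=manip.state(); f=s["contact_force"]-f0; print(z,s["position"].round(2),f.round(2),round(s["time"],2))
    if abs(f[2])>4 or np.hypot(*f[:2])>5: break
manip.pause(.2); s=manip.state(); print(s["position"].round(2),(s["contact_force"]-f0).round(2),s["wrist_torque"].round(2))
im=manip.grab_frame("scene"); cv2.imwrite("pics/scene3.png",im[:,:,::-1])
E
```

```text
51 [ 540.32 -252.     50.96] [-1.22  0.54  0.19] 10.0
50 [ 540.26 -252.     49.99] [-1.19  0.33 -0.18] 10.25
49 [ 540.23 -251.98   48.93] [-0.97  0.27  0.19] 10.5
48 [ 540.24 -251.95   47.91] [0.28 0.68 0.39] 10.75
47 [ 540.23 -251.95   46.92] [-1.6  -0.02  0.33] 11.0
46 [ 540.25 -251.97   45.92] [-0.56 -0.44  0.74] 11.25
45 [ 540.23 -251.99   44.93] [-0.79 -0.15 -1.52] 11.5
44 [ 540.26 -252.14   43.98] [-1.41 -0.68  0.34] 11.75
43 [ 540.27 -252.29   43.04] [-1.68 -1.88  0.64] 12.0
42 [ 539.86 -252.24   41.75] [-2.14 -1.73 -0.75] 12.25
41 [ 539.93 -252.39   40.88] [-1.86 -2.47 -0.56] 12.5
40 [ 540.09 -252.52   40.  ] [-2.37 -2.64  0.39] 12.75
39 [ 540.15 -252.6    39.06] [-4.19 -3.12  0.52] 13.0
[ 540.14 -252.54   39.05] [-2.98 -4.35  0.43] [-1.    0.51 -0.01]
```

```bash
python3 - <<'E'
from h import *
x,y=540.3,-252.0; z=39
f0=np.array([-.9,.8,-2.4])
for k in range(3):
    s=manip.state(); print((s["contact_force"]-f0).round(2))
    x-=.45; y-=.6; manip.servo_line([x,y,z],speed=10)
manip.pause(.1)
s=manip.state(); print("now",s["position"].round(2),(s["contact_force"]-f0).round(2))
while z>32:
    z-=.7; manip.servo_line([x,y,z],speed=15)
    s=manip.state(); f=s["contact_force"]-f0; print(round(z,1),s["position"].round(2),f.round(2),round(s["time"],2))
    if f[2]>5 or np.hypot(*f[:2])>6: break
manip.pause(.1); s=manip.state(); print(s["position"].round(2),(s["contact_force"]-f0).round(2),s["wrist_torque"].round(2))
im=manip.grab_frame("scene"); cv2.imwrite("pics/scene4.png",im[:,:,::-1])
E
```

```text
[-1.79 -6.03  0.15]
[-1.11 -4.3   0.69]
[ 0.15 -3.29  0.78]
now [ 539.06 -252.83   38.87] [ 0.88 -0.69 -0.49]
38.3 [ 538.9  -253.58   38.19] [ 0.81 -0.26  0.63] 14.35
37.6 [ 538.94 -253.75   37.55] [ 1.5  -0.44 -0.12] 14.6
36.9 [ 538.92 -253.78   36.86] [ 1.7  -0.42  0.28] 14.85
36.2 [ 539.05 -253.86   36.43] [1.08 0.09 3.04] 15.1
35.5 [ 539.06 -253.84   36.25] [-0.32  1.08  7.92] 15.35
[ 539.09 -253.87   36.28] [-0.13 -0.21  8.05] [ 0.22  0.3  -0.01]
```

```bash
python3 - <<'E'
from h import *
manip.move_gripper(0.9); manip.pause(.2)
s=manip.state(); x,y,_=s["position"]; print(s["position"].round(2),s["contact_force"],s["finger_gap"],s["time"])
manip.servo_line([539,-253.8,90],speed=60); manip.servo_line([539,-253.8,230],speed=200)
print(manip.state()["contact_force"],manip.state()["time"])
E
python3 - <<'E'
from h import *
manip.reach([440,-150,260],quat(np.radians(-33.8)))
for c in K:
    im=manip.grab_frame(c); cv2.imwrite(f"pics/{c}5.png",im[:,:,::-1]); g=im.mean(2)
    print(c,edge_fit(g,c,disc(40,22,33),[541,-251],-1))
a=cv2.imread("pics/scene5.png")[125:215,190:290]; b=cv2.imread("pics/top5.png")[150:240,270:370]
cv2.imwrite("pics/seat.png",cv2.resize(np.hstack([a,b]),None,fx=4,fy=4,interpolation=cv2.INTER_CUBIC))
# guard grip dark bar
for c,(x0,x1,y0,y1) in {"top":(262,296,168,186),"scene":(228,258,192,222)}.items():
    g=cv2.imread(f"pics/{c}0.png").max(2)[y0:y1,x0:x1]; m=(g<60).astype(np.uint8)
    n,l,st,ce=cv2.connectedComponentsWithStats(m); i=1+np.argmax(st[1:,4]); r=cv2.minAreaRect(cv2.findNonZero((l==i).astype(np.uint8)))
    u=ce[i]+[x0,y0]; M=cv2.moments((l==i).astype(np.uint8),True); th=.5*np.arctan2(2*M["mu11"],M["mu20"]-M["mu02"])
    d=np.array([np.cos(th),np.sin(th)])*8; W=ray(c,[u,u-d,u+d],135 if c=="top" else 128); v=W[2]-W[1]
    print(c,"grip",u,st[i,4],W[0].round(1),"yaw",np.degrees(np.arctan2(v[1],v[0])).round(1),r)
print(manip.state()["time"])
E
```

```text
[ 538.92 -253.79   35.37] [ 0.06678653 -0.2784442  -0.02642479] 0.9025382041384936 15.9833
[-0.01919761  0.13825201 -0.65331109] 17.8917
scene (array([ 538.94, -251.29]), np.float64(-36.36))
top (array([ 539.02, -248.63]), np.float64(-22.46))
top grip [278.8115942  175.26086957] 69 [652.4 -26.6 135. ] yaw -101.6 ((16.635135650634766, 7.189189434051514), (19.39908218383789, 3.452378749847412), 9.462322235107422)
scene grip [241.07407407 207.01851852] 108 [657.  -20.7 128. ] yaw 77.5 ((13.132074356079102, 14.962264060974121), (23.351295471191406, 4.670258522033691), 74.05460357666016)
18.6333
```

View pics/seat.png

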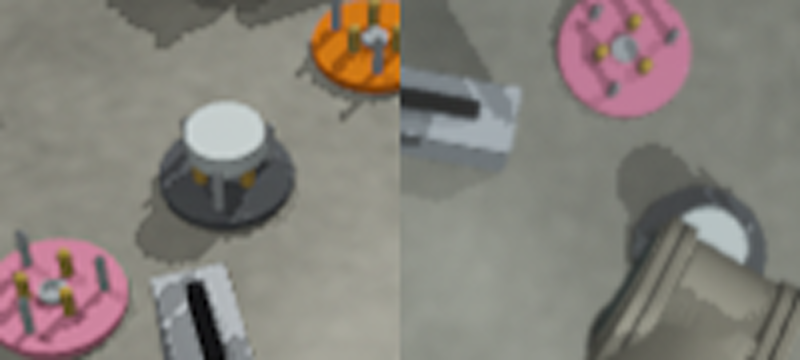

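The blank is seated level inside the posts: scene crop (225,132), over the pads. Next is the guard. Its grip bar is at about (654,-24), with yaw about 78°.

```bash
python3 - <<'E'
from h import *
G=[654,-24.]; Rm=[481.5,277.5]
g0={c:cv2.imread(f"pics/{c}0.png") for c in K}
for ga,ra in ((-12,-99),(-12,81),(168,81),(168,261)):
    print(ga,ra,[None if (q:=manip.ik([*p,z],quat(np.radians(a)))) is None else q.round(2).tolist() for p,z,a in ((G,113,ga),(G,300,ga),(Rm,300,ra),(Rm,151,ra))])
# rail overlay check
v=[]
for c,(x0,y0) in {"top":(140,180),"scene":(290,230)}.items():
    S=3.5; w=cv2.resize(g0[c][y0:y0+100,x0:x0+110],None,fx=S,fy=S,interpolation=cv2.INTER_CUBIC)
    d=np.array([np.cos(np.radians(171)),np.sin(np.radians(171))]); 
    P=[[Rm[0]+t*d[0],Rm[1]+t*d[1],135] for t in (-117,0,117)]
    q=((proj(c,P)-[x0,y0]+.5)*S).astype(int); cv2.line(w,tuple(map(int,q[0])),tuple(map(int,q[2])),(0,0,255),1); cv2.circle(w,tuple(map(int,q[1])),3,(0,255,0),1); v.append(w)
S=3.5;x0,y0=225,180
w=cv2.resize(g0["scene"][y0:y0+100,x0-30:x0+80],None,fx=S,fy=S,interpolation=cv2.INTER_CUBIC); x0-=30
a=np.radians(78); ex=np.array([np.cos(a),np.sin(a)]); ey=np.array([-ex[1],ex[0]])
def gd(c,w,x0,y0):
    for hx,hy,z in((35,7,135),(65,27,109)):
        P=[[*(np.array(G)+i*hx*ex+j*hy*ey),z] for i,j in((1,1),(1,-1),(-1,-1),(-1,1))]
        cv2.polylines(w,[((proj(c,P)-[x0,y0]+.5)*S).astype(np.int32)],True,(0,0,255),1)
gd("scene",w,x0,y0)
x1,y1=225,130; w2=cv2.resize(g0["top"][y1:y1+100,x1:x1+110],None,fx=S,fy=S,interpolation=cv2.INTER_CUBIC); gd("top",w2,x1,y1)
o=np.vstack([np.hstack(v),np.hstack([w2,w])]); cv2.imwrite("pics/ov2.png",cv2.resize(o,(660,600)))
E
```

```text
-12 -99 [[-0.23, 0.8, 0.39, 1.61, -0.39, 0.8, 0.11], [-0.25, 0.61, 0.43, 1.42, -0.26, 1.17, 0.01], [-1.1, 0.53, 0.83, 1.71, -0.44, 1.1, -1.86], [-1.03, 0.72, 0.74, 1.88, -0.66, 0.81, -1.67]]
-12 81 [[-0.23, 0.8, 0.39, 1.61, -0.39, 0.8, 0.11], [-0.25, 0.61, 0.43, 1.42, -0.26, 1.17, 0.01], [-0.68, 0.42, 0.16, 1.7, -0.08, 1.03, 0.92], [-0.58, 0.6, 0.01, 1.86, -0.0, 0.68, 0.85]]
168 81 [[-0.55, 1.07, 1.12, 1.62, -1.04, 1.15, -2.51], [-0.58, 0.88, 1.26, 1.43, -0.83, 1.43, -2.67], [-0.68, 0.42, 0.16, 1.7, -0.08, 1.03, 0.92], [-0.58, 0.6, 0.01, 1.86, -0.0, 0.68, 0.85]]
168 261 [[-0.55, 1.07, 1.12, 1.62, -1.04, 1.15, -2.51], [-0.58, 0.88, 1.26, 1.43, -0.83, 1.43, -2.67], [-1.1, 0.53, 0.83, 1.71, -0.44, 1.1, -1.86], [-1.03, 0.72, 0.74, 1.88, -0.66, 0.81, -1.67]]
```

View pics/ov2.png

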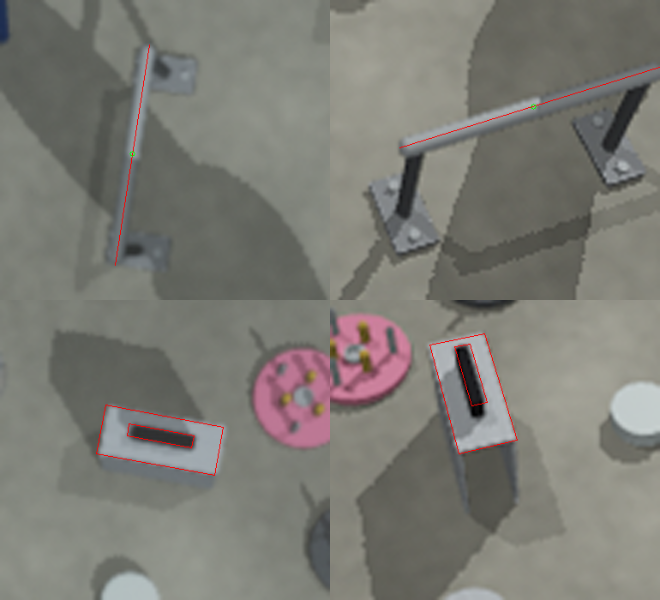

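The overlays match the rail bar and the guard in both cameras. I'll grasp the guard and carry it over.

```bash
python3 - <<'E'
from h import *
G=[654,-24.]; Rm=[481.5,277.5]; o=quat(np.radians(-12)); o2=quat(np.radians(81))
manip.move_gripper(0.5,80)
manip.reach([*G,220],o); manip.servo_line([*G,135],speed=150); manip.servo_line([*G,113],speed=60)
s=manip.state(); print(s["position"].round(1),s["contact_force"].round(1))
manip.move_gripper(0.0,80); s=manip.state(); print(s["finger_gap"],s["grasp_force"],s["contact_force"].round(1),s["time"])
manip.servo_line([*G,300],speed=150); s=manip.state(); print(s["finger_gap"],s["contact_force"].round(1),s["wrist_torque"].round(2))
manip.reach([*Rm,300],o2); manip.pause(.3)
s=manip.state(); print(s["position"].round(1),s["contact_force"].round(1),s["time"])
im={c:manip.grab_frame(c) for c in K}
v=np.hstack([cv2.resize(im["scene"][170:310,270:430],None,fx=3,fy=3),cv2.resize(im["top"][170:310,130:250],None,fx=2.6,fy=3)])[:,:,::-1]
cv2.imwrite("pics/carry.png",v)
E
```

```text
[653.8 -24.  112.6] [-0.3 -0.2 -0.3]
0.1450128704964929 80.18133401870728 [ 1.5 -0.6  0.7] 21.6583
0.1381212455645565 [-0.   1.  -2.9] [ 0.02 -0.03 -0.01]
[482.  276.8 299.9] [ 0.1 -0.1 -2.6] 24.6667
```

View pics/carry.png

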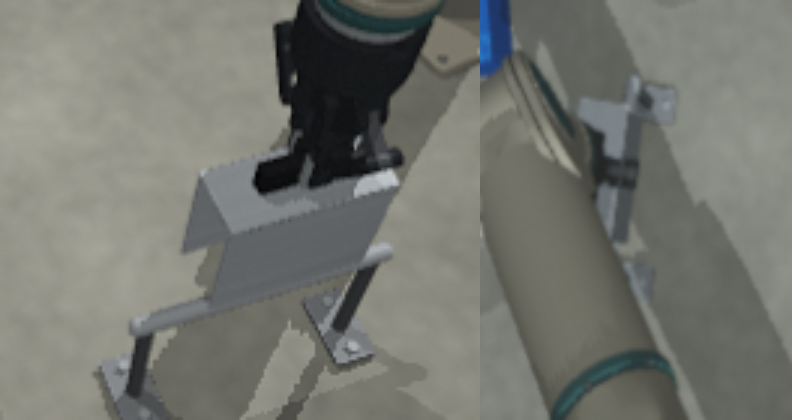

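The guard hangs level in the gripper, parallel to the bar at scene crop (300,235) and directly above it. I'll lower it with force checks.

```bash
python3 - <<'E'
from h import *
Rm=[481.5,277.5]; f0=manip.state()["contact_force"]
for z in list(range(280,160,-10))+list(np.arange(160,146,-1.)):
    manip.servo_line([*Rm,z],speed=80 if z>=160 else 20); s=manip.state(); f=s["contact_force"]-f0
    if np.linalg.norm(f)>4: print(z,s["position"].round(1),f.round(1)); break
manip.pause(.1); s=manip.state(); print(s["position"].round(1),(s["contact_force"]-f0).round(1),s["time"])
E
```

```text
150.0 [481.7 277.6 151.2] [-3.  -0.7 10.1]
[481.7 277.6 151.2] [-2.9  0.4 10. ] 31.0667
```

```bash
python3 - <<'E'
from h import *
Rm=[481.5,277.5]
manip.move_gripper(0.45); manip.pause(.3); manip.servo_line([*Rm,200],speed=60); manip.servo_line([*Rm,300],speed=200)
manip.reach([480,-60,330],quat(np.radians(26))); manip.pause(.3)
im={c:manip.grab_frame(c) for c in K}
v=np.hstack([cv2.resize(im["scene"][110:330,180:420],None,fx=2,fy=2),cv2.resize(im["top"][130:290,100:260],None,fx=1.9,fy=2.75)])[:,:,::-1]
cv2.imwrite("pics/end.png",v); s=manip.state(); print(s["contact_force"],s["time"])
E
```

```text
[ 5.18475539e-04 -4.31683506e-01  7.64779222e-01] 35.05
```

View pics/end.png

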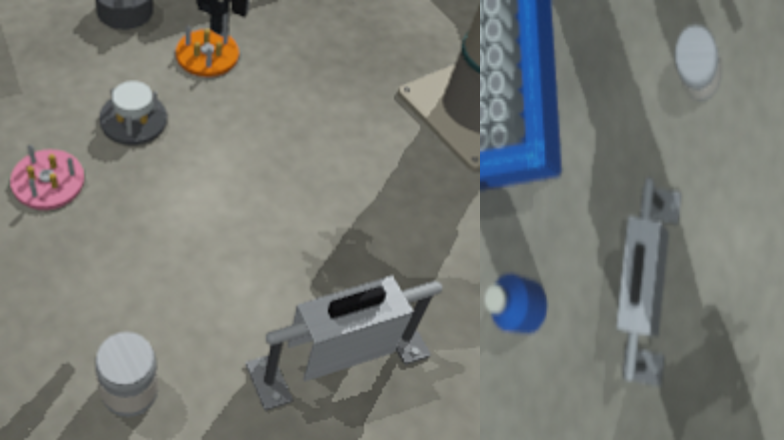

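The guard hangs astride the middle of the bar (350,330), the blank is on its mount (132,105), and the bystanders haven't moved. Handing in.

```bash
python3 -c "
from cell import manip
print(manip.hand_in())"
```

```text
the job is handed in; nothing more can be done
None
```

I handed the job in at about 35 s of the 61 s limit: the last pictures show the blank released on the mount's pads and the guard released astride the middle of the bar, with the bottle, tin and chuck looking undisturbed; the call returned no verdict.

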